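# Plug the elbow outlet into the air manifold, facing its arrow

### The arm

A 6-joint arm with a two-finger parallel gripper is mounted at the origin on the work surface. World frame = base frame: x ahead of the robot, y to its left, z up, the work surface at z = 0. Lengths are in mm, angles in degrees, forces in N, time in s.
With the tool pointing down it reaches from about 300 to 850 mm from the base axis. Payload 4.2 kg.
Tool frame: the origin (TCP) lies at the very end of the fingers, on their centre line; the grasp point (between the pads) lies 19 mm behind it (env.grasp_offset is the distance from the TCP to the grasp point, in mm); z points along the fingers, y is the line along which they close (so a half turn about z gives the same grasp; the last joint's range is limited). The gripper opens to 91 mm and grips with 3 to 60 N. Pads are 32 mm wide; open, the fingers measure 118 mm over their backs; the gripper's body (76 mm by 178 mm) begins 60 mm behind the grasp point.
Start: joints at [-70.474, 18.312, 89.639, -0, 72.044, -1.146], TCP at [202.992, -537.994, 213.976] pointing down, gripper open.
Joint ranges: [-177.97, 177.97], [-48.28, 115.42], [12.27, 149.76], [-77.06, 257.06], [2.81, 150.46], [-146.56, 146.56]. Speed limits (degrees/s): [147.25, 147.25, 180, 180, 180, 180].

### API

Orientations are given as [roll, pitch, yaw] about the fixed x, y, z axes, in that order (R = Rz(yaw) Ry(pitch) Rx(roll)).
In Python, from workcell import env gives the robot as it stands. The module is installed in compiled form; this text tells all that it offers.
- The arm moves only by the tool send_rows, never from a script. Its argument "motion" is a list of rows, each an object of numbers: "tx", "ty", "tz": the shift along the tool's x, y, z in units of 500 mm (1.0 is 500 mm); "rx", "ry", "rz": the turn, a rotation vector about the tool's x, y, z in units of 30 degrees (1.0 is 30 degrees); "gripper": the closure, from -1 (fully open) to 1 (shut). In form: [{"tx": .., "ty": .., "tz": .., "rx": .., "ry": .., "rz": .., "gripper": ..}, ...]. A call has 1 to 12 rows; each row shifts and turns the commanded pose from where the row before left it, along the tool's axes as they then stand; what a row does not reach is not made up. A row lasts 1/8 s, in which the tool goes at most 62.5 mm and 10.7 degrees, less where a joint would pass 70% of its speed; a pose out of reach is approached as far as the arm can. A call with a number of a shift or a turn outside -1 to 1 is refused whole. A call with a gripper value outside its range is refused whole. The fingers move at their own pace and stop on an object; "grip_force" is the grip in N (left out, the last holds). Time passes only in rows, so rows that do not move let the fingers close. It gives the time, the measured TCP pose, the force, the opening and the grip force at its end, in the units of the state.
- env.state(): the state, without advancing time (a new reading comes with each control period).
- env.grab_frame(name): name is "side" or "top" or "wrist"; returns a dict with "frame" (420x560x3 uint8, red, green, blue), "vertical_fov" (degrees; the focal length in pixels is half the picture's height over the tangent of half this angle, whatever the lens; pixels are square), "cx", "cy" (the principal point, pixels), "rvec" (rotation vector, rad) and "tvec" (3), from world to camera coordinates, as OpenCV has them; the wrist camera has in their place "T_tool_cam" (4x4, takes a point from camera to tool coordinates, whose origin is the TCP and whose axes are the flange's). Camera axes: x right, y down, z forward; pixel columns grow to the right and rows downward; lengths in mm; the calibration is good to about 2 mm. A picture is of the moment at which its call begins: read the wrist's pose just before it. There is no depth.
- env.job_done(): hands the job in; it is judged then, once.
The state is a dict: "time_s": time; "qpos": joint angles; "qvel": joint speeds; "effort": joint torques, N m; "ee_pos": TCP position; "ee_rot": TCP orientation; "force": force on the tool from outside, world axes, zero at the start; "torque": the same for the moment, N m; "gripper_width": finger opening in mm; "gripper_force": force on a finger pad.
Only numpy, scipy, OpenCV 4.12 (cv2) and the standard library are available. Lean on these libraries where they do the work, as an engineer would, in place of code of your own. Each camera call takes 0.05 s, during which the arm holds its last target. There are 200 camera calls.

### The job

Take the elbow outlet (the fitting with one side arm) out of the wooden block and plug it into the open port on the sloping air manifold, turned so that its side arm points the way the arrow beside that port points, pushed fully home so that it locks. Let go of it, and leave the other fittings in the block and the other things on the bench as they are.

Things in the scene. Friction and masses are not known exactly. Their poses are not given: they have to be found in the camera images.
- elbow: Elbow outlet, plain brass, about 0.22 kg. Origin: centre of its flange's underside; z along its main axis, away from the stem. Flange 36 mm wide (z 0 to 5 mm), round body 29 mm wide up to z 42, square head above, stem below. Its one side arm, 19 mm thick, points along +x at z 24. Starts upright in a hole of the wooden block, flange on the block's top, turned any way; lifts straight out.
- elbow_head (a point): Middle of the elbow's square head, z 58 mm on its axis: the place to grip. The head is 27 x 27 mm, z 41 to 75 mm, its flat faces square to the elbow's x and y.
- elbow_tip (a point): End of the elbow's side arm: x 58, y 0, z 24 mm in the elbow's frame (same axes).
- elbow_nose (a point): Lower end of the elbow's stem, z -42 mm on its axis. The stem is 20 mm thick; its last 7 mm taper to 13 mm; a locking groove runs round it at z -23.5 mm.
- open_port (a point): Open port: centre of its black collar's rim (37 mm wide), where the elbow's flange seats, 115 mm above the bench. z: the port's axis, outwards, leaning 30 degrees from vertical to the manifold's front (robot's side). x: the way its arrow points, in the sloping face. Bore 21.4 mm wide (23 in the collar), 51 mm deep.
- arrow_tip (a point): Head of the open port's arrow, 52 mm from the port's axis, a raised dark steel arrow on the sloping face; it points away from the port, diagonally downhill and to the left as the robot sees it.
- port_open: The manifold module with the open port; fixed; origin on the bench under the port's mouth, x to the back. Sprung balls in the bore, 24 mm down: the stem slides in freely for some 20 mm, then needs a push of 8 to 20 N along the axis until the flange meets the collar and the balls drop into the groove. Its weight alone does not lock it. It can be turned at any time, stiffly once in.
- manifold: The manifold's grey stand, fixed; regulator with black knob (162 mm high) at its right end. Origin on the bench under the middle of the row; x to the back, y to the left along the row. Carries three aluminium modules 100 mm apart, in varying order: the open one, one with a straight brass fitting standing 93 mm out of its sloping face, one with a short black blanking plug.
- rack: Wooden block, 300 x 75 x 62 mm, fixed; origin under its centre, x along its length. Three holes, 24 mm wide and 50 mm deep, at x -100, 0 and 100 mm, hold the elbow, the tee and the plug fitting in any order.
- tee: Fitting like the elbow (same stem, flange, head, origin) but with two opposite side arms, along +x and -x; stands in the block. Leave it.
- plug: Fitting like the elbow with no side arm; stands in the block. Leave it.
- bottle_a: Dark red bottle with black cap, 60 mm wide, 135 mm high, on the robot's side of the block and manifold; origin under its centre. Leave it.
- bottle_b: Ochre bottle, same size, behind the manifold; origin under its centre. Leave it.
- jar: Brown jar with steel lid, 74 mm wide, 85 mm high, behind; origin under its centre. Leave it.
- spanner: Steel spanner, 180 mm long, lying flat in front of the manifold; origin at its middle. Leave it.
- mould: Reddish tray mould, 275 x 135 x 26 mm, lying flat to the left of the block; origin under its centre. Leave it.
There are look-alikes about, which are no part of the job. Leave any black look-alike of the elbow alone.

How it is judged (in metres and radians):
At the end, for the whole second after the job is handed in: The elbow sits in the open port, flange on the collar (within 2.5 mm; origin within 4 mm of the port's), straight (within 4 degrees), the end of its arm within 12 mm of the arrow's line (12 degrees), released and at rest; the tee, plug fitting and bench things are where they stood (z of elbow in the frame of open_port between -0.003 and 0.0025 m and distance between elbow and open_port below 0.004 m and angle between the z axis of elbow and the z axis of open_port, either way round below 0.07 rad and x of elbow_tip in the frame of open_port above 0.045 m and y of elbow_tip in the frame of open_port between -0.012 and 0.012 m and linear speed of elbow below 0.01 m/s); the robot touches nothing.
It fails at once if the tee or the plug fitting is pulled out of its place in the block (distance of any of tee, plug from where it was at the start of the episode above 0.02 m).
It fails at once if another thing on the bench is knocked out of its place (distance of any of bottle_a, bottle_b, jar, spanner, mould from where it was at the start of the episode above 0.03 m).
It also fails if it takes over 50 s, if anything falls off the work surface, if the arm or the gripper's body presses on something with over 40 N, if the wrist force passes 120 N, or if a joint passes its speed limit or range.

## Working session

There is one attempt and no reset: what is moved stays moved. The work goes in short steps, Python scripts to look and compute and a tool call to move; the robot and the scene stay as the last step left them, time stands still between calls to the robot, and variables do not carry over. Pictures are saved under pics/ and viewed, at most 10 in all, crops included, and the job is handed in when it is done.

Besides the shell and the picture viewer there is one more tool, called after "Emit:" as name(argument=value, ...), one argument or row to a line, values as JSON. send_rows: Moves the arm, as the interface text tells. Shifts and turns lie within -1 to 1; 1 stands for 500 mm of shift or 30 degrees of turn. Its arguments: {"type":"object","properties":{"motion":{"type":"array"},"grip_force":{"type":"number"}},"required":["motion"]}

```bash
mkdir -p pics
cat > h.py <<'E'
import numpy as np, cv2, json
from scipy.spatial.transform import Rotation as R
from workcell import env
def grab(n):
    s=env.state(); g=env.grab_frame(n); g['s']=s
    f=g['frame']; h=f.shape[0]; fl=h/2/np.tan(np.radians(g['vertical_fov'])/2)
    K=np.array([[fl,0,g['cx']],[0,fl,g['cy']],[0,0,1]])
    if 'T_tool_cam' in g:
        T=np.eye(4);T[:3,:3]=R.from_euler('xyz',s['ee_rot'],degrees=True).as_matrix();T[:3,3]=s['ee_pos']
        W=T@np.array(g['T_tool_cam']); Rc=W[:3,:3];c=W[:3,3]
    else:
        Rm=cv2.Rodrigues(np.array(g['rvec'],float))[0];Rc=Rm.T;c=-Rm.T@np.array(g['tvec'],float).ravel()
    return dict(f=f,K=K,Rc=Rc,c=c,s=s)
def save(g,n):
    cv2.imwrite('pics/'+n+'.png',g['f'][:,:,::-1]); np.savez('pics/'+n+'.npz',K=g['K'],Rc=g['Rc'],c=g['c'])
def load(n): return dict(np.load('pics/'+n+'.npz'))
def ray(g,uv): 
    d=g['Rc']@np.linalg.inv(g['K'])@np.array([uv[0],uv[1],1.]); return d/np.linalg.norm(d)
def atz(g,uv,z):
    d=ray(g,uv); return g['c']+d*(z-g['c'][2])/d[2]
def tri(obs):
    A=0;b=0
    for g,uv in obs:
        d=ray(g,uv);P=np.eye(3)-np.outer(d,d);A=A+P;b=b+P@g['c']
    return np.linalg.solve(A,b)
def proj(g,p):
    q=g['K']@(g['Rc'].T@(np.asarray(p,float)-g['c'])); return q[:2]/q[2]
E
python3 - <<'E'
from h import *
for n in('top','side'):
    g=grab(n);save(g,n+'0');print(n,g['c'].round(),g['K'][0,0])
print(env.state(), env.grasp_offset)
g=grab('wrist');save(g,'wrist0');print(g['c'],g['Rc'])
E
```

```text
top [ 361.  140. 1143.] 466.1546228220063
side [-71. 926. 994.] 479.0380978123923
{'time_s': 0.1, 'qpos': array([-7.04726215e+01,  1.83454515e+01,  8.96975491e+01, -2.24812761e-04,
        7.20441707e+01, -1.14377640e+00]), 'qvel': array([-0.01232758, -0.04762207, -0.20168678,  0.01845801, -0.16525241,
       -0.01518077]), 'effort': array([-2.17443164e-05, -4.13333023e+01, -2.32511312e+01,  7.29391607e-02,
        4.22682264e-02, -6.31505873e-05]), 'ee_pos': array([ 202.84951893, -537.55974889,  213.24233629]), 'ee_rot': array([-1.79912842e+02, -1.52634010e-03,  2.06712233e+01]), 'force': array([ 0.21722093, -0.00194309,  0.2625297 ]), 'torque': array([-0.0486871 ,  0.00272522, -0.0241365 ]), 'gripper_force': 0.0, 'gripper_width': 91.69277925583538} 18.8
[ 266.79568239 -513.95292413  384.10007732] [[ 0.35344673 -0.90806722 -0.22469833]
 [-0.93545337 -0.34349574 -0.08329263]
 [-0.00154762  0.23963431 -0.97086199]]
```

View pics/top0.png

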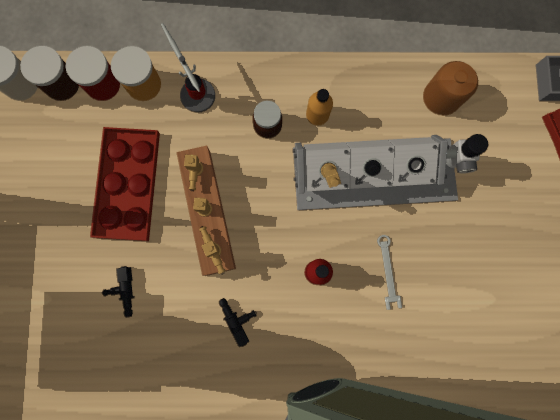

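View pics/side0.png

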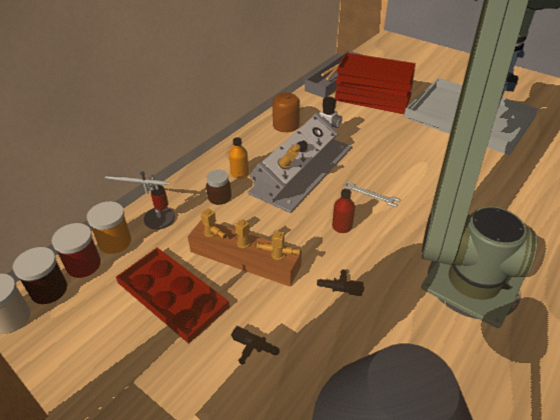

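The top view shows the elbow at the back end of the block: head (192,158), arm pointing down to (192,186). The plug is at (201,205) and the tee at (212,250). The open port is the right-hand module at (417,165), with its arrow tip near (400,180). The side view agrees.

Run:
```python
from h import *
t=load('top0');s=load('side0')
print('elbow head',atz(t,(191,156),137), 'side',atz(s,(208,212),137))
print('elbow arm',atz(t,(192,187),86))
print('port',atz(t,(417,165),115),atz(s,(318,131),115))
print('arrow tip',atz(t,(400,180),100))
for uv in [(181,151),(208,147),(234,267),(206,275)]: print('rack',atz(t,uv,62))
print('plug',atz(t,(201,204),137),'tee',atz(t,(207,235),137))
T=t
cv2.imwrite('pics/c.png',cv2.resize(np.hstack([cv2.imread('pics/top0.png')[130:220,160:250],cv2.imread('pics/top0.png')[130:220,370:490]]),None,fx=3.5,fy=3.5,interpolation=cv2.INTER_CUBIC))
g=np.load('pics/wrist0.npz');print(g['K'])
```

```text
elbow head [634.32872064 317.87394484 137.        ] side [622.83501442 319.60151323 137.        ]
elbow arm [574.55626903 322.55523038  86.        ]
port [ 620.55528511 -191.16121905  115.        ] [ 618.55007085 -190.16662084  115.        ]
arrow tip [ 588.95401281 -155.26169154  100.        ]
rack [666.95818417 355.31918277  62.        ]
rack [676.99886144 291.16838248  62.        ]
rack [392.09446677 225.15416893  62.        ]
rack [373.88197588 289.03691106  62.        ]
plug [526.44654974 293.08641261 137.        ] tee [458.56402268 278.47884341 137.        ]
[[317.15549609   0.         281.42371272]
 [  0.         317.15549609 207.52718908]
 [  0.           0.           1.        ]]
```

View pics/c.png

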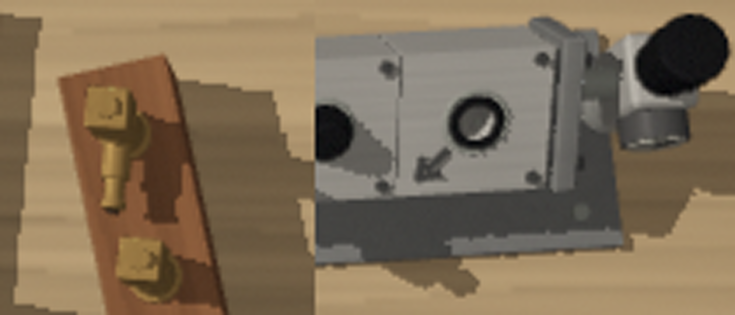

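```bash
cat >> h.py <<'E'
def portR(yaw,phi):
    """tool orientation facing the port (30 deg lean), tool x at angle phi ccw from uphill"""
    return R.from_euler('z',yaw,degrees=True)*R.from_euler('y',-30,degrees=True)*R.from_euler('z',phi,degrees=True)*R.from_euler('x',180,degrees=True)
def plan(p,Rt,s=None):
    """shift first, then turn; totals in tool units"""
    s=s or env.state(); Rn=R.from_euler('xyz',s['ee_rot'],degrees=True)
    t=Rn.inv().apply(np.asarray(p)-s['ee_pos']); r=np.degrees((Rn.inv()*Rt).as_rotvec())
    print('pos',s['ee_pos'].round(1),'rot',s['ee_rot'].round(1),'q',s['qpos'].round(1),'t',s['time_s'],'F',s['force'].round(1),'w',round(s['gripper_width'],1))
    print('shift mm',t.round(1),'units',(t/500).round(4),'n>=',np.linalg.norm(t)/62.5)
    print('turn deg',r.round(2),'units',(r/30).round(4),'n>=',np.linalg.norm(r)/10.7)
E
python3 - <<'E'
from h import *
plan([545,-191,245],portR(3,45))
E
```

```text
pos [ 202.9 -537.6  213.3] rot [-179.9   -0.    20.7] q [-70.5  18.3  89.7  -0.   72.   -1.1] t 0.15 F [-1.   0.4 -0.2] w 91.0
shift mm [ 442.5 -203.6  -31.4] units [ 0.885  -0.4071 -0.0628] n>= 7.80917281079969
turn deg [-15.82  25.85 -26.71] units [-0.5274  0.8615 -0.8904] n>= 3.7753594027294395
```

Emit:
send_rows(
  motion=[
    {"tx":0.0885,"ty":-0.0407,"tz":-0.0063,"gripper":-1},
    {"tx":0.0885,"ty":-0.0407,"tz":-0.0063,"gripper":-1},
    {"tx":0.0885,"ty":-0.0407,"tz":-0.0063,"gripper":-1},
    {"tx":0.0885,"ty":-0.0407,"tz":-0.0063,"gripper":-1},
    {"tx":0.0885,"ty":-0.0407,"tz":-0.0063,"gripper":-1},
    {"tx":0.0885,"ty":-0.0407,"tz":-0.0063,"gripper":-1},
    {"tx":0.0885,"ty":-0.0407,"tz":-0.0063,"gripper":-1},
    {"tx":0.0885,"ty":-0.0407,"tz":-0.0063,"gripper":-1},
    {"tx":0.0885,"ty":-0.0407,"tz":-0.0063,"gripper":-1},
    {"tx":0.0885,"ty":-0.0407,"tz":-0.0063,"gripper":-1},
  ],
)

```text
invalid input at $.motion[0]: expected keys tx, ty, tz, rx, ry, rz, gripper
```

Emit:
send_rows(
  motion=[
    {"rx":-0.088,"ry":0.1436,"rz":-0.1484},
    {"rx":-0.088,"ry":0.1436,"rz":-0.1484},
    {"rx":-0.088,"ry":0.1436,"rz":-0.1484},
    {"rx":-0.088,"ry":0.1436,"rz":-0.1484},
    {"rx":-0.088,"ry":0.1436,"rz":-0.1484},
    {"rx":-0.088,"ry":0.1436,"rz":-0.1484},
    {"rz":0},
    {"rz":0},
    {"rz":0},
  ],
)

```text
invalid input at $.motion[0]: expected keys tx, ty, tz, rx, ry, rz, gripper
```

Run:
```python
from h import *
plan([545,-191,245],portR(3,45))
g=grab('wrist');save(g,'w1');print(proj(g,[619,-191,115]),proj(g,[589,-155,100]),g['s']['qvel'].round(2))
```

```text
pos [ 202.9 -537.6  213.3] rot [-179.9   -0.    20.7] q [-70.5  18.3  89.7  -0.   72.   -1.1] t 0.15 F [-1.   0.4 -0.2] w 91.0
shift mm [ 442.5 -203.6  -31.4] units [ 0.885  -0.4071 -0.0628] n>= 7.80917281079969
turn deg [-15.82  25.85 -26.71] units [-0.5274  0.8615 -0.8904] n>= 3.7753594027294395
[ -80.68614748 -804.2171885 ] [-123.39151495 -676.93775442] [ 0.08 -0.08 -0.23  0.04  0.08  0.03]
```

View pics/w1.png

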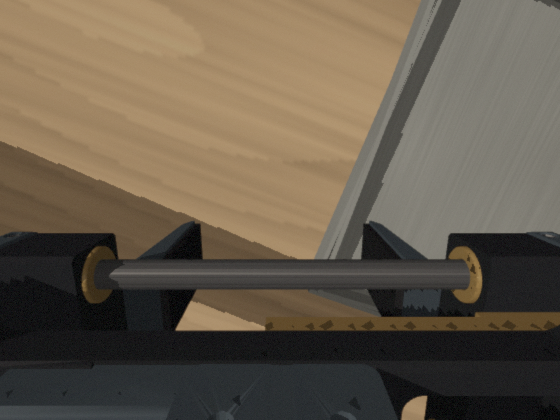

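The moves were refused because every key is required. This picture shows only the fingers (tips near (200,225) and (365,225)) and the bench at the start pose.

Emit:
send_rows(
  motion=[
    {"tx":0.0885,"ty":-0.0407,"tz":-0.0063,"rx":0,"ry":0,"rz":0,"gripper":-1},
    {"tx":0.0885,"ty":-0.0407,"tz":-0.0063,"rx":0,"ry":0,"rz":0,"gripper":-1},
    {"tx":0.0885,"ty":-0.0407,"tz":-0.0063,"rx":0,"ry":0,"rz":0,"gripper":-1},
    {"tx":0.0885,"ty":-0.0407,"tz":-0.0063,"rx":0,"ry":0,"rz":0,"gripper":-1},
    {"tx":0.0885,"ty":-0.0407,"tz":-0.0063,"rx":0,"ry":0,"rz":0,"gripper":-1},
    {"tx":0.0885,"ty":-0.0407,"tz":-0.0063,"rx":0,"ry":0,"rz":0,"gripper":-1},
    {"tx":0.0885,"ty":-0.0407,"tz":-0.0063,"rx":0,"ry":0,"rz":0,"gripper":-1},
    {"tx":0.0885,"ty":-0.0407,"tz":-0.0063,"rx":0,"ry":0,"rz":0,"gripper":-1},
    {"tx":0.0885,"ty":-0.0407,"tz":-0.0063,"rx":0,"ry":0,"rz":0,"gripper":-1},
    {"tx":0.0885,"ty":-0.0407,"tz":-0.0063,"rx":0,"ry":0,"rz":0,"gripper":-1},
  ],
)

```text
time_s: 1.45
ee_pos: [546.1, -190.1, 245.4]
ee_rot: [180.0, 0.0, 20.7]
force: [1.0, -1.0, -0.1]
gripper_width: 91.1
gripper_force: 0.0
```

Emit:
send_rows(
  motion=[
    {"tx":0,"ty":0,"tz":0,"rx":-0.088,"ry":0.1436,"rz":-0.1484,"gripper":-1},
    {"tx":0,"ty":0,"tz":0,"rx":-0.088,"ry":0.1436,"rz":-0.1484,"gripper":-1},
    {"tx":0,"ty":0,"tz":0,"rx":-0.088,"ry":0.1436,"rz":-0.1484,"gripper":-1},
    {"tx":0,"ty":0,"tz":0,"rx":-0.088,"ry":0.1436,"rz":-0.1484,"gripper":-1},
    {"tx":0,"ty":0,"tz":0,"rx":-0.088,"ry":0.1436,"rz":-0.1484,"gripper":-1},
    {"tx":0,"ty":0,"tz":0,"rx":-0.088,"ry":0.1436,"rz":-0.1484,"gripper":-1},
    {"tx":0,"ty":0,"tz":0,"rx":0,"ry":0,"rz":0,"gripper":-1},
    {"tx":0,"ty":0,"tz":0,"rx":0,"ry":0,"rz":0,"gripper":-1},
    {"tx":0,"ty":0,"tz":0,"rx":0,"ry":0,"rz":0,"gripper":-1},
  ],
)

```text
time_s: 2.58
ee_pos: [546.0, -191.4, 245.9]
ee_rot: [157.7, -20.7, 52.1]
force: [-0.3, -0.2, 0.7]
gripper_width: 91.0
gripper_force: 0.0
```

Run:
```python
from h import *
plan([545,-191,245],portR(3,45))
g=grab('wrist');save(g,'w2');print(proj(g,[619,-191,115]),proj(g,[589,-155,100]),g['s']['qvel'].round(2))
```

```text
pos [ 546.  -191.4  245.9] rot [157.7 -20.7  52.1] q [-29.4   5.5 108.5  23.3  42.3  -1.5] t 2.575 F [-0.3 -0.2  0.7] w 91.0
shift mm [-0.6 -1.2  0.3] units [-0.0012 -0.0024  0.0006] n>= 0.022116115652124287
turn deg [0.09 0.03 0.05] units [0.0031 0.0011 0.0018] n>= 0.010471393603004347
[281.40584797 200.83418261] [233.71974326 197.18626994] [ 0.03  0.05  0.25  0.32 -0.14 -0.51]
```

View pics/w2.png

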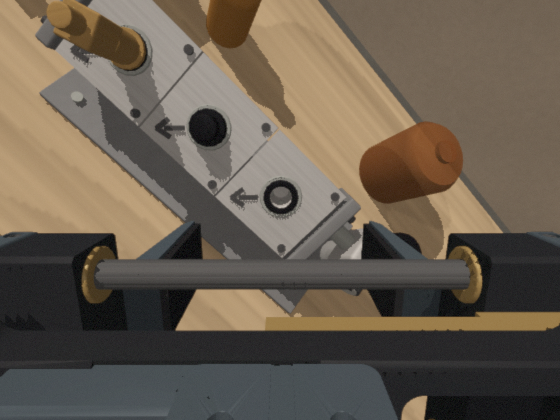

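The port is at about (281,198). Its arrow points left, with the tip near (230,198). The row screws are at (190,50), (266,128) and (335,197).

Run:
```python
from h import *
g=load('w2');im=cv2.imread('pics/w2.png');gr=cv2.cvtColor(im,cv2.COLOR_BGR2GRAY)
m=(gr<45).astype(np.uint8)
n,l,st,ce=cv2.connectedComponentsWithStats(m)
for i in range(1,n):
    if 20<st[i,4]<3000 and st[i,1]+st[i,3]<255: print('dark',st[i],ce[i].round(1))
roi=np.zeros_like(m);roi[170:228,255:308]=1
c=max(cv2.findContours(m*roi,cv2.RETR_EXTERNAL,cv2.CHAIN_APPROX_NONE)[0],key=cv2.contourArea)
e=cv2.fitEllipse(cv2.convexHull(c));print('collar',e)
P=atz(g,e[0],115);print('P',P, 'dist',np.linalg.norm(P-g['c']),'exp px',37*317/np.linalg.norm(P-g['c']))
for uv in [(190,50),(266,128),(335,197),(135,114),(212,184),(281,248)]: print(atz(g,uv,115 if uv in[(190,50),(266,128),(335,197)] else 80).round(1))
# arrow: dark-ish pixels
a=gr[185:212,225:262];print(np.median(a));m2=((gr<95)).astype(np.uint8);m2[:, :222]=0;m2[:,262:]=0;m2[:183]=0;m2[212:]=0
ys,xs=np.nonzero(m2);print('arrow x',xs.min(),xs.max(),'tip y',ys[xs<=xs.min()+2].mean(),'tail y',ys[xs>=xs.max()-8].mean(),len(xs))
for yaw in (2,3,4):
    Z=portR(yaw,0).as_matrix()[:,2]*-1
    for d in (0,6,12):
        r=ray(g,(xs.min(),ys[xs<=xs.min()+2].mean()));k=np.dot(P-d*Z-g['c'],Z)/np.dot(r,Z);A=g['c']+k*r
        v=A-P;up=R.from_euler('z',yaw,degrees=True).apply([np.cos(np.pi/6),0,.5]);lf=R.from_euler('z',yaw,degrees=True).apply([0,1,0])
        print(yaw,d,np.hypot(v@up,v@lf),np.degrees(np.arctan2(v@lf,v@up)))
```

```text
dark [127  45  20  26  61] [140.6  61.2]
dark [ 189  109   38   38 1085] [207.4 127.4]
dark [132 110   8   7  36] [135.7 112.9]
dark [156 120  14  18  57] [161.6 127.9]
dark [264 181  34  33 467] [280.2 196.8]
dark [395 233  26  20 179] [409.  240.4]
collar ((280.3722229003906, 196.95164489746094), (32.836673736572266, 33.523460388183594), 100.38687133789062)
P [ 621.09098852 -187.39673543  115.        ] dist 328.46577462825286 exp px 35.708438765879066
[656.8 -19.7 115. ]
[ 662.1 -125.5  115. ]
[ 668.9 -231.2  115. ]
[580.  -26.4  80. ]
[ 587.3 -129.5   80. ]
[ 593.5 -233.3   80. ]
149.0
arrow x 222 257 tip y 203.84615384615384 tail y 197.0 266
2 0 61.24018177232827 142.86115712737956
2 6 62.58971121600462 143.9778827633696
2 12 63.96200885383634 145.04708183084094
3 0 61.1684201690947 141.93199979908803
3 6 62.48585254897402 143.09025467015812
3 12 63.82776038806532 144.2002454704127
4 0 61.09708745588358 140.99928441226243
4 6 62.38168840765697 142.19882440137664
4 12 63.69252229928425 143.34947709125652
```

Run:
```python
from h import *
g=load('w2');im=cv2.imread('pics/w2.png');gr=cv2.cvtColor(im,cv2.COLOR_BGR2GRAY)
m=((gr<100)).astype(np.uint8)
roi=np.zeros_like(m);roi[180:214,222:264]=1
n,l,st,ce=cv2.connectedComponentsWithStats(m*roi)
for i in range(1,n):
    if st[i,4]>15:
        ys,xs=np.nonzero(l==i);print(st[i],ce[i],[(x,ys[xs==x].min(),ys[xs==x].max()) for x in sorted(set(xs))])
P=atz(g,(280.4,197.2),115)
yaw=3.4;Z=portR(yaw,0).as_matrix()[:,2]*-1;up=R.from_euler('z',yaw,degrees=True).apply([np.cos(np.pi/6),0,.5]);lf=R.from_euler('z',yaw,degrees=True).apply([0,1,0])
def on(uv,d):
    r=ray(g,uv);A=g['c']+np.dot(P-d*Z-g['c'],Z)/np.dot(r,Z)*r;v=A-P;return (np.hypot(v@up,v@lf).round(1),np.degrees(np.arctan2(v@lf,v@up)).round(1))
for d in(0,4,8): print(d,on((229.5,197.5),d),on((257,197.3),d))
```

```text
[230 188  28  19 228] [241.6754386  197.17982456] [(np.int64(230), np.int64(196), np.int64(198)), (np.int64(231), np.int64(195), np.int64(199)), (np.int64(232), np.int64(194), np.int64(200)), (np.int64(233), np.int64(194), np.int64(201)), (np.int64(234), np.int64(193), np.int64(202)), (np.int64(235), np.int64(192), np.int64(202)), (np.int64(236), np.int64(191), np.int64(203)), (np.int64(237), np.int64(191), np.int64(204)), (np.int64(238), np.int64(190), np.int64(204)), (np.int64(239), np.int64(189), np.int64(205)), (np.int64(240), np.int64(189), np.int64(205)), (np.int64(241), np.int64(188), np.int64(206)), (np.int64(242), np.int64(188), np.int64(206)), (np.int64(243), np.int64(190), np.int64(205)), (np.int64(244), np.int64(195), np.int64(199)), (np.int64(245), np.int64(195), np.int64(199)), (np.int64(246), np.int64(195), np.int64(199)), (np.int64(247), np.int64(195), np.int64(199)), (np.int64(248), np.int64(195), np.int64(199)), (np.int64(249), np.int64(195), np.int64(199)), (np.int64(250), np.int64(195), np.int64(199)), (np.int64(251), np.int64(195), np.int64(199)), (np.int64(252),
[... 368 characters left out ...]
.int64(223), np.int64(205), np.int64(213)), (np.int64(224), np.int64(206), np.int64(213)), (np.int64(225), np.int64(207), np.int64(213)), (np.int64(226), np.int64(208), np.int64(213)), (np.int64(227), np.int64(209), np.int64(213)), (np.int64(228), np.int64(209), np.int64(213)), (np.int64(229), np.int64(210), np.int64(213)), (np.int64(230), np.int64(211), np.int64(213)), (np.int64(231), np.int64(212), np.int64(213)), (np.int64(232), np.int64(213), np.int64(213))]
0 (np.float64(52.7), np.float64(135.0)) (np.float64(24.2), np.float64(134.9))
4 (np.float64(53.3), np.float64(135.9)) (np.float64(24.5), np.float64(136.9))
8 (np.float64(54.0), np.float64(136.9)) (np.float64(24.9), np.float64(138.9))
```

Run:
```python
from h import *
plan([627,314,285],R.from_euler('z',86,degrees=True)*R.from_euler('x',180,degrees=True))
```

```text
pos [ 545.9 -191.3  245.8] rot [157.7 -20.7  52.2] q [-29.4   5.5 108.5  23.4  42.3  -1.5] t 2.625 F [ 0.9 -0.5  0. ] w 91.1
shift mm [ 433.8 -273.8   19.1] units [ 0.8675 -0.5475  0.0382] n>= 8.212642591386935
turn deg [ 27.54 -13.32 -37.08] units [ 0.9178 -0.444  -1.2358] n>= 4.491973510308316
```

Emit:
send_rows(
  motion=[
    {"tx":0,"ty":0,"tz":-0.1,"rx":0,"ry":0,"rz":0,"gripper":-1},
    {"tx":0.0789,"ty":-0.0498,"tz":0.0126,"rx":0,"ry":0,"rz":0,"gripper":-1},
    {"tx":0.0789,"ty":-0.0498,"tz":0.0126,"rx":0,"ry":0,"rz":0,"gripper":-1},
    {"tx":0.0789,"ty":-0.0498,"tz":0.0126,"rx":0,"ry":0,"rz":0,"gripper":-1},
    {"tx":0.0789,"ty":-0.0498,"tz":0.0126,"rx":0,"ry":0,"rz":0,"gripper":-1},
    {"tx":0.0789,"ty":-0.0498,"tz":0.0126,"rx":0,"ry":0,"rz":0,"gripper":-1},
    {"tx":0.0789,"ty":-0.0498,"tz":0.0126,"rx":0,"ry":0,"rz":0,"gripper":-1},
    {"tx":0.0789,"ty":-0.0498,"tz":0.0126,"rx":0,"ry":0,"rz":0,"gripper":-1},
    {"tx":0.0789,"ty":-0.0498,"tz":0.0126,"rx":0,"ry":0,"rz":0,"gripper":-1},
    {"tx":0.0789,"ty":-0.0498,"tz":0.0126,"rx":0,"ry":0,"rz":0,"gripper":-1},
    {"tx":0.0789,"ty":-0.0498,"tz":0.0126,"rx":0,"ry":0,"rz":0,"gripper":-1},
    {"tx":0.0789,"ty":-0.0498,"tz":0.0126,"rx":0,"ry":0,"rz":0,"gripper":-1},
  ],
)

```text
time_s: 4.12
ee_pos: [626.8, 316.5, 284.7]
ee_rot: [157.7, -20.7, 52.2]
force: [0.7, 0.8, 0.9]
gripper_width: 91.2
gripper_force: 0.0
```

Emit:
send_rows(
  motion=[
    {"tx":0,"ty":0,"tz":0,"rx":0.153,"ry":-0.074,"rz":-0.206,"gripper":-1},
    {"tx":0,"ty":0,"tz":0,"rx":0.153,"ry":-0.074,"rz":-0.206,"gripper":-1},
    {"tx":0,"ty":0,"tz":0,"rx":0.153,"ry":-0.074,"rz":-0.206,"gripper":-1},
    {"tx":0,"ty":0,"tz":0,"rx":0.153,"ry":-0.074,"rz":-0.206,"gripper":-1},
    {"tx":0,"ty":0,"tz":0,"rx":0.153,"ry":-0.074,"rz":-0.206,"gripper":-1},
    {"tx":0,"ty":0,"tz":0,"rx":0.153,"ry":-0.074,"rz":-0.206,"gripper":-1},
    {"tx":0,"ty":0,"tz":0,"rx":0,"ry":0,"rz":0,"gripper":-1},
    {"tx":0,"ty":0,"tz":0,"rx":0,"ry":0,"rz":0,"gripper":-1},
    {"tx":0,"ty":0,"tz":0,"rx":0,"ry":0,"rz":0,"gripper":-1},
  ],
)

```text
time_s: 5.25
ee_pos: [625.8, 314.2, 285.1]
ee_rot: [180.0, -0.0, 86.0]
force: [-0.3, 1.3, -0.1]
gripper_width: 91.2
gripper_force: 0.0
```

Run:
```python
from h import *
plan([627,314,285],R.from_euler('z',86,degrees=True)*R.from_euler('x',180,degrees=True))
g=grab('wrist');save(g,'w3');print(proj(g,[627,314,137]))
```

```text
pos [625.8 314.2 285.1] rot [180.  -0.  86.] q [25.7 28.7 63.2  0.  88.1 29.8] t 5.25 F [-0.3  1.3 -0.1] w 91.2
shift mm [-0.1  1.2  0.1] units [-0.0002  0.0023  0.0001] n>= 0.01867727285782362
turn deg [ 0.03 -0.03 -0.04] units [ 0.0012 -0.0008 -0.0014] n>= 0.005640019478916579
[281.42274549 196.92514145]
```

View pics/w3.png

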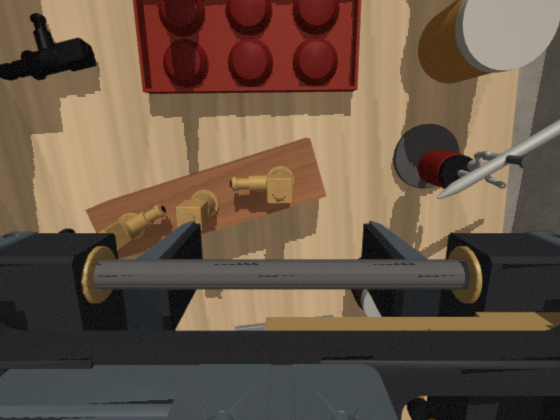

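Elbow head at about (280,189), flange at (280,178), arm end at (233,184). I'll zoom in for its edges.

Run:
```python
import cv2
im=cv2.imread('pics/w3.png')[155:215,222:302]
im=cv2.resize(im,None,fx=10,fy=10,interpolation=cv2.INTER_CUBIC)
im=cv2.convertScaleAbs(im,alpha=1.3,beta=15)
for i in range(0,80,10): cv2.putText(im,str(222+i),(i*10,12),0,.4,(255,255,255),1);cv2.line(im,(i*10,0),(i*10,600),(90,90,90),1)
for i in range(0,60,10): cv2.putText(im,str(155+i),(0,i*10+12),0,.4,(255,255,255),1);cv2.line(im,(0,i*10),(800,i*10),(90,90,90),1)
cv2.imwrite('pics/w3c.png',im)
```

```text
(no output)
```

View pics/w3c.png

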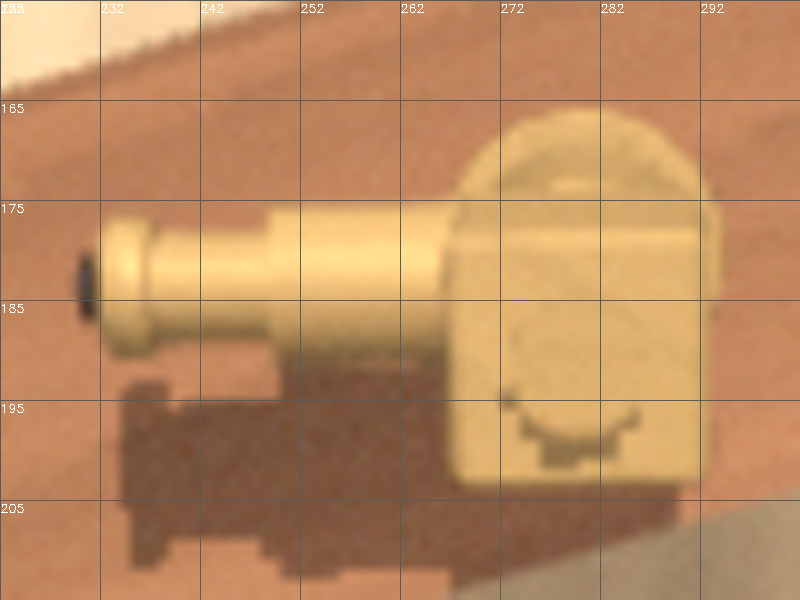

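Run:
```python
from h import *
g=load('w3')
p=atz(g,(279.7,190.8),137);print(p,[atz(g,q,137).round(1) for q in [(267.3,178.5),(292.3,178.5),(267.3,203),(292.3,203)]])
print('tip',atz(g,(230.5,183.7),86))
plan([p[0],p[1],106],R.from_euler('z',86,degrees=True)*R.from_euler('x',180,degrees=True))
```

```text
[625.69081348 320.50592546 137.        ] [array([614.1, 334. , 137. ]), array([639.3, 332.2, 137. ]), array([612. , 308.6, 137. ]), array([637.8, 306.8, 137. ])]
tip [567.5016702 323.3509651  86.       ]
pos [625.9 314.1 285.2] rot [180.  -0.  86.] q [25.7 28.7 63.2  0.  88.1 29.7] t 5.3 F [0.4 0.4 0.2] w 90.8
shift mm [  6.3  -0.8 179.2] units [ 0.0125 -0.0015  0.3584] n>= 2.869293019530858
turn deg [ 0.04 -0.03 -0.04] units [ 0.0014 -0.001  -0.0012] n>= 0.005772253681795266
```

Emit:
send_rows(
  motion=[
    {"tx":0.0125,"ty":-0.0015,"tz":0,"rx":0,"ry":0,"rz":0,"gripper":-1},
    {"tx":0,"ty":0,"tz":0.07,"rx":0,"ry":0,"rz":0,"gripper":-1},
    {"tx":0,"ty":0,"tz":0.08,"rx":0,"ry":0,"rz":0,"gripper":-1},
    {"tx":0,"ty":0,"tz":0.08,"rx":0,"ry":0,"rz":0,"gripper":-1},
    {"tx":0,"ty":0,"tz":0.07,"rx":0,"ry":0,"rz":0,"gripper":-1},
    {"tx":0,"ty":0,"tz":0.0584,"rx":0,"ry":0,"rz":0,"gripper":-1},
    {"tx":0,"ty":0,"tz":0,"rx":0,"ry":0,"rz":0,"gripper":-1},
    {"tx":0,"ty":0,"tz":0,"rx":0,"ry":0,"rz":0,"gripper":-1},
  ],
)

```text
time_s: 6.3
ee_pos: [626.9, 321.1, 107.0]
ee_rot: [179.9, -0.1, 86.0]
force: [0.3, 0.1, 0.3]
gripper_width: 91.2
gripper_force: 0.0
```

Emit:
send_rows(
  grip_force=45,
  motion=[
    {"tx":0,"ty":0,"tz":0,"rx":0,"ry":0,"rz":0,"gripper":1},
    {"tx":0,"ty":0,"tz":0,"rx":0,"ry":0,"rz":0,"gripper":1},
    {"tx":0,"ty":0,"tz":0,"rx":0,"ry":0,"rz":0,"gripper":1},
    {"tx":0,"ty":0,"tz":0,"rx":0,"ry":0,"rz":0,"gripper":1},
    {"tx":0,"ty":0,"tz":0,"rx":0,"ry":0,"rz":0,"gripper":1},
    {"tx":0,"ty":0,"tz":0,"rx":0,"ry":0,"rz":0,"gripper":1},
    {"tx":0,"ty":0,"tz":0,"rx":0,"ry":0,"rz":0,"gripper":1},
    {"tx":0,"ty":0,"tz":0,"rx":0,"ry":0,"rz":0,"gripper":1},
  ],
)

```text
time_s: 7.3
ee_pos: [625.9, 320.5, 105.3]
ee_rot: [-180.0, -0.0, 86.0]
force: [0.3, 0.4, 0.8]
gripper_width: 27.1
gripper_force: 45.0
```

Run:
```python
from h import *
s=dict(env.state());s['ee_pos']=s['ee_pos']+[0,0,220]
P=np.array([621,-187.5,115]);Rt=portR(3.4,45);Z=-Rt.as_matrix()[:,2]
plan(P+Z*220,Rt,s); print(P+Z*220)
```

```text
pos [625.9 320.5 325.3] rot [-180.   -0.   86.] q [26.2 34.  79.5  0.  66.5 30.2] t 7.3 F [0.3 0.4 0.8] w 27.1
shift mm [-521.3  -78.4   19.8] units [-1.0426 -0.1568  0.0395] n>= 8.440310419475562
turn deg [-27.44  13.5   36.71] units [-0.9147  0.4499  1.2236] n>= 4.465059608531363
[ 511.19361893 -194.02370109  305.52558883]
```

Emit:
send_rows(
  motion=[
    {"tx":0,"ty":0,"tz":-0.04,"rx":0,"ry":0,"rz":0,"gripper":1},
    {"tx":0,"ty":0,"tz":-0.06,"rx":0,"ry":0,"rz":0,"gripper":1},
    {"tx":0,"ty":0,"tz":-0.07,"rx":0,"ry":0,"rz":0,"gripper":1},
    {"tx":0,"ty":0,"tz":-0.08,"rx":0,"ry":0,"rz":0,"gripper":1},
    {"tx":0,"ty":0,"tz":-0.08,"rx":0,"ry":0,"rz":0,"gripper":1},
    {"tx":0,"ty":0,"tz":-0.07,"rx":0,"ry":0,"rz":0,"gripper":1},
    {"tx":0,"ty":0,"tz":-0.04,"rx":0,"ry":0,"rz":0,"gripper":1},
  ],
)

```text
time_s: 8.18
ee_pos: [626.6, 320.5, 327.4]
ee_rot: [179.9, -0.1, 86.0]
force: [0.1, 0.1, -1.7]
gripper_width: 27.0
gripper_force: 45.0
```

Emit:
send_rows(
  motion=[
    {"tx":-0.087,"ty":-0.0131,"tz":0.0033,"rx":0,"ry":0,"rz":0,"gripper":1},
    {"tx":-0.087,"ty":-0.0131,"tz":0.0033,"rx":0,"ry":0,"rz":0,"gripper":1},
    {"tx":-0.087,"ty":-0.0131,"tz":0.0033,"rx":0,"ry":0,"rz":0,"gripper":1},
    {"tx":-0.087,"ty":-0.0131,"tz":0.0033,"rx":0,"ry":0,"rz":0,"gripper":1},
    {"tx":-0.087,"ty":-0.0131,"tz":0.0033,"rx":0,"ry":0,"rz":0,"gripper":1},
    {"tx":-0.087,"ty":-0.0131,"tz":0.0033,"rx":0,"ry":0,"rz":0,"gripper":1},
    {"tx":-0.087,"ty":-0.0131,"tz":0.0033,"rx":0,"ry":0,"rz":0,"gripper":1},
    {"tx":-0.087,"ty":-0.0131,"tz":0.0033,"rx":0,"ry":0,"rz":0,"gripper":1},
    {"tx":-0.087,"ty":-0.0131,"tz":0.0033,"rx":0,"ry":0,"rz":0,"gripper":1},
    {"tx":-0.087,"ty":-0.0131,"tz":0.0033,"rx":0,"ry":0,"rz":0,"gripper":1},
    {"tx":-0.087,"ty":-0.0131,"tz":0.0033,"rx":0,"ry":0,"rz":0,"gripper":1},
    {"tx":-0.087,"ty":-0.0131,"tz":0.0033,"rx":0,"ry":0,"rz":0,"gripper":1},
  ],
)

```text
time_s: 9.68
ee_pos: [510.7, -196.2, 305.2]
ee_rot: [-180.0, -0.0, 86.0]
force: [0.4, -1.4, -2.1]
gripper_width: 26.7
gripper_force: 45.0
```

Emit:
send_rows(
  motion=[
    {"tx":0,"ty":0,"tz":0,"rx":-0.1525,"ry":0.075,"rz":0.204,"gripper":1},
    {"tx":0,"ty":0,"tz":0,"rx":-0.1525,"ry":0.075,"rz":0.204,"gripper":1},
    {"tx":0,"ty":0,"tz":0,"rx":-0.1525,"ry":0.075,"rz":0.204,"gripper":1},
    {"tx":0,"ty":0,"tz":0,"rx":-0.1525,"ry":0.075,"rz":0.204,"gripper":1},
    {"tx":0,"ty":0,"tz":0,"rx":-0.1525,"ry":0.075,"rz":0.204,"gripper":1},
    {"tx":0,"ty":0,"tz":0,"rx":-0.1525,"ry":0.075,"rz":0.204,"gripper":1},
    {"tx":0,"ty":0,"tz":0,"rx":0,"ry":0,"rz":0,"gripper":1},
    {"tx":0,"ty":0,"tz":0,"rx":0,"ry":0,"rz":0,"gripper":1},
  ],
)

```text
time_s: 10.68
ee_pos: [511.6, -195.0, 305.9]
ee_rot: [157.7, -20.7, 52.6]
force: [1.3, -1.3, -1.8]
gripper_width: 26.8
gripper_force: 45.0
```

Run:
```python
from h import *
P=np.array([621,-187.5,115]);Rt=portR(3.4,45);Z=-Rt.as_matrix()[:,2]
plan(P+Z*105,Rt)
g=grab('wrist');save(g,'w4');print(proj(g,P),proj(g,g['s']['ee_pos']-44*Z),proj(g,g['s']['ee_pos']-86*Z))
```

```text
pos [ 511.6 -195.   305.9] rot [157.7 -20.7  52.6] q [-32.4   0.5 105.   21.9  51.5  -1.2] t 10.675 F [ 1.3 -1.3 -1.8] w 26.8
shift mm [  0.4  -1.1 115.1] units [ 0.0008 -0.0021  0.2303] n>= 1.842263800698711
turn deg [0.02 0.   0.1 ] units [0.0005 0.     0.0032] n>= 0.009196128761712278
[280.05899871 185.04788137] [280.56358128 228.11974308] [280.68060686 212.91937085]
```

View pics/w4.png

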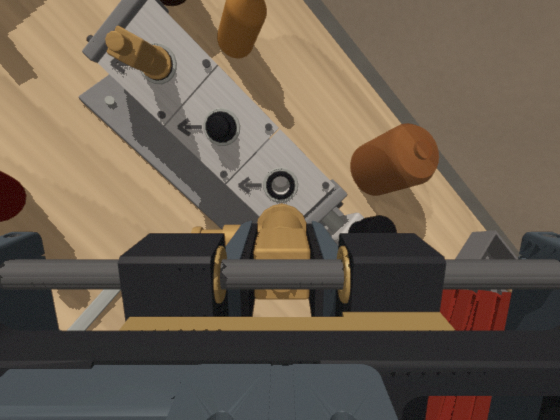

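The port is at (280.5,185), which matches the projected (280,185). The elbow is held upright between the fingers. I'll approach to 19 mm above the port, then insert.

Emit:
send_rows(
  motion=[
    {"tx":0,"ty":-0.0015,"tz":0.06,"rx":0,"ry":0,"rz":0,"gripper":1},
    {"tx":0,"ty":0,"tz":0.07,"rx":0,"ry":0,"rz":0,"gripper":1},
    {"tx":0,"ty":0,"tz":0.06,"rx":0,"ry":0,"rz":0,"gripper":1},
    {"tx":0,"ty":0,"tz":0.04,"rx":0,"ry":0,"rz":0,"gripper":1},
    {"tx":0,"ty":0,"tz":0,"rx":0,"ry":0,"rz":0,"gripper":1},
    {"tx":0,"ty":0,"tz":0,"rx":0,"ry":0,"rz":0,"gripper":1},
  ],
)

```text
time_s: 11.48
ee_pos: [568.9, -191.1, 206.5]
ee_rot: [157.7, -20.7, 52.6]
force: [-0.4, 0.5, -2.7]
gripper_width: 27.1
gripper_force: 45.0
```

Run:
```python
from h import *
P=np.array([621,-187.5,115]);Rt=portR(3.4,45);Z=-Rt.as_matrix()[:,2]
plan(P+Z*74,Rt)
t=grab('top');s=grab('side');save(t,'t5');save(s,'s5')
for n,g,(u,v) in(('top',t,(415,170)),('side',s,(310,135))):
    print(n,proj(g,P),proj(g,P+Z*19),proj(g,P+Z*60))
a=cv2.imread('pics/t5.png')[110:230,350:490];b=cv2.imread('pics/s5.png')[70:190,250:390]
cv2.imwrite('pics/c5.png',cv2.resize(np.hstack([a,b]),None,fx=2.85,fy=2.85,interpolation=cv2.INTER_CUBIC))
```

```text
pos [ 568.9 -191.1  206.5] rot [157.7 -20.7  52.6] q [-28.1   9.5 110.   25.7  37.1  -4. ] t 11.475 F [-0.4  0.5 -2.7] w 27.1
shift mm [-0.1 -0.8 31.3] units [-0.0001 -0.0016  0.0627] n>= 0.501717782257115
turn deg [ 0.08 -0.05  0.04] units [ 0.0026 -0.0018  0.0013] n>= 0.009557056186059803
top [415.38352544 164.80564661] [418.08507931 167.1304985 ] [424.23987241 172.4270734 ]
side [316.91500112 131.11519796] [319.7245533  127.73964842] [325.97805704 120.22634722]
```

View pics/c5.png

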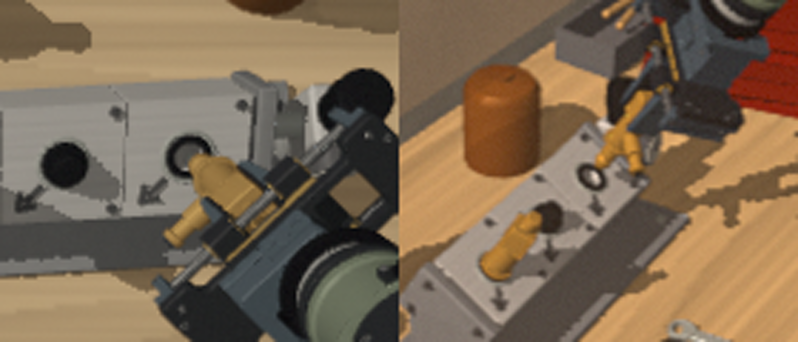

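Both views show the stem just above the port, and the arm parallel to the arrow. The port pixels, (416,164) in the top view and (317.5,131) in the side view, match the projection to about 1 mm.

Emit:
send_rows(
  motion=[
    {"tx":0,"ty":-0.0015,"tz":0.02,"rx":0,"ry":0,"rz":0,"gripper":1},
    {"tx":0,"ty":0,"tz":0.015,"rx":0,"ry":0,"rz":0,"gripper":1},
    {"tx":0,"ty":0,"tz":0.015,"rx":0,"ry":0,"rz":0,"gripper":1},
    {"tx":0,"ty":0,"tz":0.014,"rx":0,"ry":0,"rz":0,"gripper":1},
    {"tx":0,"ty":0,"tz":0,"rx":0,"ry":0,"rz":0,"gripper":1},
    {"tx":0,"ty":0,"tz":0,"rx":0,"ry":0,"rz":0,"gripper":1},
  ],
)

```text
time_s: 12.32
ee_pos: [583.8, -189.4, 177.7]
ee_rot: [157.8, -20.7, 52.5]
force: [-0.9, 0.1, -2.3]
gripper_width: 26.5
gripper_force: 45.0
```

```bash
cat > c.py <<'E'
from h import *
P=np.array([621,-187.5,115]);Rt=portR(3.4,45);Z=-Rt.as_matrix()[:,2]
plan(P+Z*44,Rt)
s=env.state();T=R.from_euler('xyz',s['ee_rot'],degrees=True).inv()
print('F tool',T.apply(s['force']).round(1),'M tool',T.apply(s['torque']).round(2))
E
python3 c.py
```

```text
pos [ 583.8 -189.4  177.7] rot [157.8 -20.7  52.5] q [-27.   12.4 111.   27.5  33.3  -5.5] t 12.325 F [-0.9  0.1 -2.3] w 26.5
shift mm [ 0.4  0.8 29. ] units [0.0008 0.0017 0.0579] n>= 0.4636977753509226
turn deg [ 0.02 -0.03 -0.01] units [ 0.0007 -0.001  -0.0003] n>= 0.0037179746499656843
F tool [-1.2 -1.5  1.6] M tool [ 0.29 -0.32  0.02]
```

Emit:
send_rows(
  motion=[
    {"tx":0.0005,"ty":0.001,"tz":0.008,"rx":0,"ry":0,"rz":0,"gripper":1},
    {"tx":0,"ty":0,"tz":0.008,"rx":0,"ry":0,"rz":0,"gripper":1},
    {"tx":0,"ty":0,"tz":0,"rx":0,"ry":0,"rz":0,"gripper":1},
  ],
)

```text
time_s: 12.7
ee_pos: [588.1, -189.2, 170.6]
ee_rot: [157.8, -20.7, 52.5]
force: [-0.2, -0.0, -1.8]
gripper_width: 26.9
gripper_force: 45.0
```

```bash
python3 c.py
```

```text
pos [ 588.1 -189.2  170.6] rot [157.8 -20.7  52.5] q [-26.8  13.1 111.1  28.   32.4  -5.9] t 12.7 F [-0.2 -0.  -1.8] w 26.9
shift mm [ 0.3  0.7 20.6] units [0.0006 0.0013 0.0412] n>= 0.32981185481002373
turn deg [-0.01 -0.02 -0.02] units [-0.0004 -0.0007 -0.0007] n>= 0.0029959449038935407
F tool [-0.7 -0.7  1.4] M tool [ 0.33 -0.32 -0.03]
```

No lateral force, so the stem is sliding in freely. I'll keep going in small steps to the detent.

Emit:
send_rows(
  motion=[
    {"tx":0,"ty":0,"tz":0.006,"rx":0,"ry":0,"rz":0,"gripper":1},
    {"tx":0,"ty":0,"tz":0.006,"rx":0,"ry":0,"rz":0,"gripper":1},
    {"tx":0,"ty":0,"tz":0.006,"rx":0,"ry":0,"rz":0,"gripper":1},
    {"tx":0,"ty":0,"tz":0.006,"rx":0,"ry":0,"rz":0,"gripper":1},
    {"tx":0,"ty":0,"tz":0,"rx":0,"ry":0,"rz":0,"gripper":1},
  ],
)

```text
time_s: 13.32
ee_pos: [594.3, -189.0, 160.2]
ee_rot: [157.8, -20.7, 52.5]
force: [1.4, -0.4, -3.4]
gripper_width: 27.1
gripper_force: 45.0
```

```bash
python3 c.py
```

```text
pos [ 594.3 -189.   160.2] rot [157.8 -20.7  52.5] q [-26.4  14.3 111.3  28.8  31.1  -6.6] t 13.325 F [ 1.4 -0.4 -3.4] w 27.1
shift mm [0.3 0.5 8.5] units [0.0007 0.001  0.0171] n>= 0.1367664821976071
turn deg [ 0.01 -0.01 -0.02] units [ 0.0003 -0.0005 -0.0007] n>= 0.0025732365700195034
F tool [-0.7 -0.   3.6] M tool [ 0.26 -0.48  0.01]
```

Emit:
send_rows(
  motion=[
    {"tx":0,"ty":0,"tz":0.006,"rx":0,"ry":0,"rz":0,"gripper":1},
    {"tx":0,"ty":0,"tz":0.005,"rx":0,"ry":0,"rz":0,"gripper":1},
    {"tx":0,"ty":0,"tz":0,"rx":0,"ry":0,"rz":0,"gripper":1},
  ],
)

```text
time_s: 13.7
ee_pos: [597.0, -188.8, 155.5]
ee_rot: [157.8, -20.7, 52.5]
force: [1.4, -0.7, -4.1]
gripper_width: 26.9
gripper_force: 45.0
```

```bash
python3 c.py
python3 - <<'E'
from h import *
a=grab('top')['f'][110:230,350:490];b=grab('side')['f'][70:190,250:390]
cv2.imwrite('pics/c6.png',cv2.resize(np.hstack([a,b])[:,:,::-1],None,fx=2.85,fy=2.85,interpolation=cv2.INTER_CUBIC))
E
```

```text
pos [ 597.  -188.8  155.5] rot [157.8 -20.7  52.5] q [-26.2  14.8 111.4  29.2  30.5  -6.9] t 13.7 F [ 1.4 -0.7 -4.1] w 26.9
shift mm [0.3 0.5 3.1] units [0.0006 0.001  0.0062] n>= 0.050179987356575334
turn deg [ 0.01 -0.02 -0.02] units [ 0.0004 -0.0006 -0.0006] n>= 0.0027004423044929803
F tool [-1.2 -0.1  4.2] M tool [ 0.2  -0.49 -0.  ]
```

View pics/c6.png

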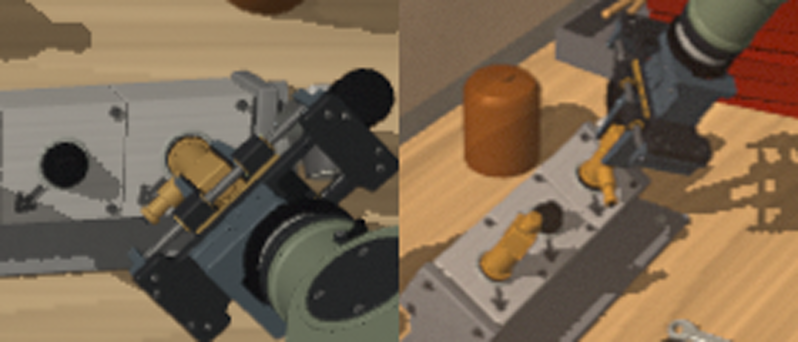

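The elbow is nearly home, with its arm over the arrow. I'll press the last few mm.

Emit:
send_rows(
  motion=[
    {"tx":0,"ty":0,"tz":0.004,"rx":0,"ry":0,"rz":0,"gripper":1},
    {"tx":0,"ty":0,"tz":0.003,"rx":0,"ry":0,"rz":0,"gripper":1},
    {"tx":0,"ty":0,"tz":0,"rx":0,"ry":0,"rz":0,"gripper":1},
  ],
)

```text
time_s: 14.18
ee_pos: [598.7, -188.7, 152.8]
ee_rot: [157.8, -20.7, 52.5]
force: [-0.2, -0.8, -3.1]
gripper_width: 26.9
gripper_force: 45.0
```

```bash
python3 c.py
```

```text
pos [ 598.7 -188.7  152.8] rot [157.8 -20.7  52.5] q [-26.1  15.1 111.4  29.5  30.1  -7.2] t 14.175 F [-0.2 -0.8 -3.1] w 26.9
shift mm [ 0.2  0.4 -0.1] units [ 0.0004  0.0008 -0.0002] n>= 0.007681892817922071
turn deg [ 0.02 -0.03 -0.01] units [ 0.0008 -0.0009 -0.0004] n>= 0.0035628667052137
F tool [-1.8 -0.7  2.6] M tool [ 0.31 -0.45 -0.04]
```

Emit:
send_rows(
  motion=[
    {"tx":0,"ty":0,"tz":0.003,"rx":0,"ry":0,"rz":0,"gripper":1},
    {"tx":0,"ty":0,"tz":0,"rx":0,"ry":0,"rz":0,"gripper":1},
    {"tx":0,"ty":0,"tz":0,"rx":0,"ry":0,"rz":0,"gripper":1},
  ],
)

```text
time_s: 14.55
ee_pos: [598.8, -188.7, 152.7]
ee_rot: [157.7, -20.7, 52.5]
force: [-9.4, -0.9, 6.8]
gripper_width: 26.9
gripper_force: 45.0
```

```bash
python3 c.py
```

```text
pos [ 598.8 -188.7  152.7] rot [157.7 -20.7  52.5] q [-26.1  15.1 111.4  29.5  30.1  -7.2] t 14.55 F [-9.4 -0.9  6.8] w 26.9
shift mm [ 0.2  0.4 -0.2] units [ 0.0004  0.0008 -0.0004] n>= 0.007822497700962279
turn deg [ 0.05 -0.04  0.02] units [ 0.0016 -0.0015  0.0008] n>= 0.006426231319018497
F tool [ -3.6  -3.1 -10.6] M tool [ 0.8  -0.87  0.06]
```

Firm stop at exactly the seating depth. I'll press to about 30 N to be sure it locks.

Emit:
send_rows(
  motion=[
    {"tx":0,"ty":0,"tz":0.003,"rx":0,"ry":0,"rz":0,"gripper":1},
    {"tx":0,"ty":0,"tz":0.002,"rx":0,"ry":0,"rz":0,"gripper":1},
    {"tx":0,"ty":0,"tz":0,"rx":0,"ry":0,"rz":0,"gripper":1},
  ],
)

```text
time_s: 14.92
ee_pos: [598.9, -188.6, 152.7]
ee_rot: [157.7, -20.7, 52.6]
force: [-24.8, -0.9, 23.5]
gripper_width: 26.6
gripper_force: 45.0
```

```bash
python3 c.py
```

```text
pos [ 598.9 -188.6  152.7] rot [157.7 -20.7  52.6] q [-26.1  15.1 111.4  29.6  30.   -7.4] t 14.925 F [-24.8  -0.9  23.5] w 26.6
shift mm [ 0.1  0.4 -0.3] units [ 0.0002  0.0008 -0.0005] n>= 0.0075930193564045885
turn deg [ 0.08 -0.08  0.09] units [ 0.0028 -0.0025  0.0028] n>= 0.013261001228369389
F tool [ -6.4  -7.3 -32.8] M tool [ 1.8  -1.58  0.08]
```

Emit:
send_rows(
  motion=[
    {"tx":0,"ty":0,"tz":-0.009,"rx":0,"ry":0,"rz":0,"gripper":1},
    {"tx":0,"ty":0,"tz":0,"rx":0,"ry":0,"rz":0,"gripper":1},
    {"tx":0,"ty":0,"tz":0,"rx":0,"ry":0,"rz":0,"gripper":1},
  ],
)

```text
time_s: 15.3
ee_pos: [598.7, -188.7, 152.9]
ee_rot: [157.8, -20.7, 52.5]
force: [0.9, -0.3, -3.4]
gripper_width: 27.1
gripper_force: 45.0
```

```bash
python3 c.py
```

```text
pos [ 598.7 -188.7  152.9] rot [157.8 -20.7  52.5] q [-26.1  15.1 111.4  29.4  30.2  -7.1] t 15.3 F [ 0.9 -0.3 -3.4] w 27.1
shift mm [0.2 0.4 0. ] units [0.0003 0.0008 0.0001] n>= 0.00668606237051799
turn deg [ 0.01 -0.03 -0.01] units [ 0.0004 -0.0009 -0.0005] n>= 0.0029573792161816377
F tool [-0.9 -0.5  3.4] M tool [ 0.29 -0.49  0.  ]
```

Emit:
send_rows(
  motion=[
    {"tx":0,"ty":0,"tz":0,"rx":0,"ry":0,"rz":0,"gripper":-0.1},
    {"tx":0,"ty":0,"tz":0,"rx":0,"ry":0,"rz":0,"gripper":-0.1},
    {"tx":0,"ty":0,"tz":0,"rx":0,"ry":0,"rz":0,"gripper":-0.1},
    {"tx":0,"ty":0,"tz":0,"rx":0,"ry":0,"rz":0,"gripper":-0.1},
    {"tx":0,"ty":0,"tz":-0.04,"rx":0,"ry":0,"rz":0,"gripper":-0.1},
    {"tx":0,"ty":0,"tz":-0.06,"rx":0,"ry":0,"rz":0,"gripper":-0.1},
    {"tx":0,"ty":0,"tz":-0.08,"rx":0,"ry":0,"rz":0,"gripper":-0.1},
    {"tx":0,"ty":0,"tz":-0.08,"rx":0,"ry":0,"rz":0,"gripper":-0.1},
    {"tx":0,"ty":0,"tz":-0.04,"rx":0,"ry":0,"rz":0,"gripper":-0.1},
    {"tx":0,"ty":0,"tz":0,"rx":0,"ry":0,"rz":0,"gripper":-0.1},
    {"tx":0,"ty":0,"tz":0,"rx":0,"ry":0,"rz":0,"gripper":-0.1},
  ],
)

```text
time_s: 16.68
ee_pos: [523.3, -192.9, 282.2]
ee_rot: [157.9, -20.7, 52.5]
force: [-0.4, -0.5, -0.2]
gripper_width: 49.9
gripper_force: 0.0
```

Run:
```python
from h import *
# numeric check: brass mask in wrist view against predicted head top / arm tip
g=grab('wrist');save(g,'w7');P=np.array([621,-187.5,115]);Rt=portR(3.4,45);M=Rt.as_matrix();Z=-M[:,2]
Xp=R.from_euler('z',3.4,degrees=True)*R.from_euler('y',-30,degrees=True)*R.from_euler('z',135,degrees=True);X=Xp.apply([1,0,0])
print('pred head top',proj(g,P+75*Z),'flange',proj(g,P),'arm tip',proj(g,P+24*Z+58*X),env.state()['force'])
h=cv2.cvtColor(g['f'],cv2.COLOR_RGB2HSV);m=((h[...,0]>12)&(h[...,0]<28)&(h[...,1]>110)&(h[...,2]>90)).astype(np.uint8)
u,v=proj(g,P+40*Z).astype(int);r=np.zeros_like(m);r[v-60:v+60,u-90:u+60]=1
n,l,st,ce=cv2.connectedComponentsWithStats(m*r)
for i in range(1,n):
    if st[i,4]>150:
        ys,xs=np.nonzero(l==i);print(st[i],'left end v',ys[xs<xs.min()+10].mean(),'at +20..30',ys[(xs>=xs.min()+15)&(xs<xs.min()+22)].mean())
```

```text
pred head top [282.05620841 203.43858315] flange [281.98662514 188.8400454 ] arm tip [228.89413833 192.84715716] [ 0.99983192 -0.35980581 -0.17032255]
[ 230  174   67   43 1653] left end v 192.41379310344828 at +20..30 192.36666666666667
```

The wrist-view mask puts the arm's end at (230,192.4), against a predicted (229,192.8), and the arm lies along the arrow. The tool is clear and unloaded.

```bash
python3 -c "
from workcell import env
print(env.job_done())"
```

```text
the job is handed in; nothing more can be done
None
```

I plugged the elbow fully into the open port with its side arm along the arrow, released it and handed the job in at about 17 s; it held its depth when I eased off the 33 N push, though the hand-in returned no verdict and I did not re-check the other items at the end.

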